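# Stack a breather filter in its weld nest

### The arm

A 6-joint arm with a two-finger parallel gripper is mounted at the origin on the work surface. World frame = base frame: x ahead of the robot, y to its left, z up, the work surface at z = 0. Lengths are in m, angles in rad, forces in N, time in s.
With the tool pointing down it reaches from about 0.35 to 0.775 m from the base axis. Payload 7.3 kg.
Tool frame: the origin (TCP) lies midway between the tips of the shut fingers; the grasp point (between the pads) lies 19 mm behind it (robot.tcp_to_grasp is the distance from the TCP to the grasp point, in m); z points along the fingers, y is the line along which they close (so a half turn about z gives the same grasp; the last joint's range is limited). The gripper opens to 92 mm and grips with 3 to 60 N. Pads are 19 mm wide; open, the fingers measure 130 mm over their backs; the gripper's body (75 mm by 190 mm) begins 47 mm behind the grasp point.
Start: joints at [0.974, 0.342, 1.524, -0, 1.275, -0.146], TCP at [0.229, 0.473, 0.227] pointing down, gripper open.
Joint ranges: [-2.53, 2.53], [-0.77, 2.02], [0.04, 2.7], [-1, 4.14], [0.28, 2.66], [-3.11, 3.11]. Speed limits (rad/s): [2.57, 2.57, 3.14, 3.14, 3.14, 3.14].

### API

Orientations are given as [roll, pitch, yaw] about the fixed x, y, z axes, in that order (R = Rz(yaw) Ry(pitch) Rx(roll)).
In Python, from cell import readout, cams, ticket, robot gives the robot as it stands. The module is installed in compiled form; this text tells all that it offers.
- The arm moves only by the tool jog_arm, never from a script. Its argument "plan" is a list of rows, each a list of 5 numbers: the shift along the world's x, y, z each as a share of 0.08 m, from -1 to 1, then the turn about the world's z as a share of 90 degrees, from -1 to 1, then the opening, from -1 (shut) to 1 (fully open). A call has 1 to 12 rows; each row is the pose to reach, as a shift and turn from the pose commanded when the call began; what a row does not reach only later rows make up. A row lasts 1/10 s, in which the tool goes at most 50 mm and 8.59 degrees, less where a joint would pass 70% of its speed; a pose out of reach is approached as far as the arm can. A call with a number of a shift or a turn outside -1 to 1 is refused whole. A call with a gripper value outside its range is refused whole. The fingers move at their own pace and stop on an object; "squeeze" is the grip in N (left out, the last holds). Time passes only in rows, so rows that repeat a pose let the fingers close. It gives the time, the measured TCP pose, the force, the opening and the grip force at its end, in the units of the state.
- readout.observe(): the state, without advancing time (a new reading comes with each control period).
- cams.read_camera(name): name is "scene" or "top"; returns the picture (384x512x3 uint8, blue, green, red); there is no depth.
- cams.calibration(name): a dict with "K" (3x3 intrinsics, pixels), "world_from_camera" (4x4, takes a point from camera to world coordinates). Camera axes: x right, y down, z forward; pixel columns grow to the right and rows downward; lengths in m; the calibration is good to about 2 mm. A picture is of the moment at which its call begins. calibration takes no time and is no camera call.
- ticket.hand_in(): hands the job in; it is judged then, once.
The state is a dict: "time": time; "qpos": joint angles; "qvel": joint speeds; "joint_efforts": joint torques, N m; "tool_pos": TCP position; "tool_rot": TCP orientation; "contact_force": force on the tool from outside, world axes, zero at the start; "torque": the same for the moment, N m; "opening": finger opening in m; "grip_force": force on a finger pad.
Only numpy, scipy, OpenCV 4.12 (cv2) and the standard library are available. Lean on these libraries where they do the work, as an engineer would, in place of code of your own. Each camera call takes 0.05 s, during which the arm holds its last target. There are 200 camera calls.

### The job

Put the breather filter together in the wide welding nest, ready for the welder: first seat the flanged base in the nest, boss up, then stand the filter element on it over the boss, put the end disc on top of the element, skirt down, and last lower the cover over everything until its lower edge rests all round on the base's flange. Build it upright, centred and fully home at each level, and leave the narrow nest empty and the tubes, clip and screwdriver lying where they are.

Things in the scene. Friction and masses are not known exactly. Their poses are not given: they have to be found in the camera images.
- wide_nest: Wide weld nest, fixed: an aluminium block 120 x 120 x 24 mm with a round recess in its top, 79 mm across (2 mm chamfer outside that) and 5 mm deep with a dark floor, and a bolted ear on its +y and -y sides (160 mm over the ears, 15 mm tall). Origin: centre of the underside, z up: recess floor at z = 19 mm, block top at 24 mm. May be on either side of the robot.
- narrow_nest: Narrow weld nest, not used in this job: the same fixed block and ears, with a smaller round recess, 50 mm across and 5 mm deep. Origin: centre of the underside, z up.
- base: Flanged base, solid yellow plastic, standing boss up, round about z, about 70 g: flange 72 mm across, 6 mm thick; plateau 50 mm across, z = 6 to 18 mm (grip here); central boss 16 mm across to z = 23 mm, tapering to 6 mm across at z = 32 mm. Origin: centre of the underside, z up. Seated, its flange lies on the recess floor with 3.5 mm play all round, 1 mm proud of the block.
- element: Filter element: upright hollow cylinder of stiff pleated paper, off-white and tan, 36 mm outside (37.5 mm with the painted-on pleats), bore 22 mm right through, 36 mm tall, ends alike, about 40 g. Origin: centre of the underside, z up. Home, it stands on the base's plateau (its origin 18 mm above the base's) with the boss in its bore, 3 mm play all round.
- end_disc: End disc: small yellow plastic cap, skirt down, about 30 g. Skirt 49 mm across at its lower edge (44 inside), 45 mm (40 inside) from 7 mm up; inner ceiling at z = 8 mm, top at 12 mm; central stub on top 14 mm across, to z = 26 mm. Origin: centre of the lower edge, z up. Home, the ceiling rests on the element's top, 2 mm play all round: its origin 28 mm above the element's.
- cover: Cover: tall yellow plastic cup, mouth down, dark slots round its side, about 80 g. 64 mm outside, 58 inside; inner ceiling at z = 68 mm, top at 72 mm; on it a hose spigot 18 mm across (painted-on barbs 19.6), to z = 92 mm. Origin: centre of the lower edge, z up. Home, it stands on the base's flange around the plateau, 4 mm play all round: its origin 6 mm above the base's.
- tube_a: Bystander: a whitish clear plastic tube 23 mm across and 100 mm long, lying along its own x, with a 26 mm yellow collar at its -x end and small black feet; 30 mm tall as it lies. Origin: under its middle, on the bench.
- tube_b: Bystander: another clear tube like tube_a, lying farther from the robot.
- clip: Bystander: a flat black plastic oval clip, 40 x 18 x 7 mm, with two marks like holes. Origin: centre of its underside.
- screwdriver: Bystander: a screwdriver 130 mm long lying along its own x, handle to -x, under 35 mm tall. Origin: on the bench, under the tool.

How it is judged:
On the way, in this order (a step that is already met when the one before it is completed fails the run):
1. the base sits home in the wide nest, let go (horizontal distance between base and wide_nest below 0.007 m and z of base in the frame of wide_nest between 0.016 and 0.022 m and angle between base's own z axis and vertical below 0.06 rad and contact force between the fingers and base below 0.05 N), for 0.2 s.
2. the element stands on the base over its boss, let go, the base still home (horizontal distance between base and wide_nest below 0.007 m and z of base in the frame of wide_nest between 0.016 and 0.022 m and angle between each of base, element's own z axis and vertical below 0.06 rad and horizontal distance between element and base below 0.007 m and z of element in the frame of base between 0.015 and 0.021 m and contact force between the fingers and element below 0.05 N), for 0.2 s.
3. the end disc sits on the element, let go, the rest still home (horizontal distance between base and wide_nest below 0.007 m and z of base in the frame of wide_nest between 0.016 and 0.022 m and angle between each of base, element, end_disc's own z axis and vertical below 0.06 rad and horizontal distance between element and base below 0.007 m and z of element in the frame of base between 0.015 and 0.021 m and horizontal distance between end_disc and element below 0.007 m and z of end_disc in the frame of element between 0.025 and 0.031 m and contact force between the fingers and end_disc below 0.05 N), for 0.2 s.
4. the cover is down on the flange, let go, the rest still home (horizontal distance between base and wide_nest below 0.007 m and z of base in the frame of wide_nest between 0.016 and 0.022 m and angle between each of base, element, end_disc, cover's own z axis and vertical below 0.06 rad and horizontal distance between element and base below 0.007 m and z of element in the frame of base between 0.015 and 0.021 m and horizontal distance between end_disc and element below 0.007 m and z of end_disc in the frame of element between 0.025 and 0.031 m and horizontal distance between cover and base below 0.009 m and z of cover in the frame of base between 0.003 and 0.009 m and contact force between the fingers and cover below 0.05 N), for 0.2 s.
At the end, for the whole second after the job is handed in: Base in the wide nest, element on the base over its boss, end disc on the element (each within 7 mm of centre), cover on the flange (within 9 mm of the base's axis); each within 3 mm of its seated height, upright within 0.06 rad and at rest (horizontal distance between base and wide_nest below 0.007 m and z of base in the frame of wide_nest between 0.016 and 0.022 m and angle between each of base, element, end_disc, cover's own z axis and vertical below 0.06 rad and horizontal distance between element and base below 0.007 m and z of element in the frame of base between 0.015 and 0.021 m and horizontal distance between end_disc and element below 0.007 m and z of end_disc in the frame of element between 0.025 and 0.031 m and horizontal distance between cover and base below 0.009 m and z of cover in the frame of base between 0.003 and 0.009 m and linear speed of each of base, element, end_disc, cover below 0.02 m/s); the robot touches nothing.
It fails at once if a bystander (tube, clip, screwdriver) is shifted by more than 40 mm (distance of any of tube_a, tube_b, clip, screwdriver from where it was at the start of the episode above 0.04 m).
It also fails if it takes over 122 s, if anything falls off the work surface, if the arm or the gripper's body presses on something with over 40 N, if the wrist force passes 120 N, or if a joint passes its speed limit or range.

## Working session

There is one attempt and no reset: what is moved stays moved. The work goes in short steps, Python scripts to look and compute and a tool call to move; the robot and the scene stay as the last step left them, time stands still between calls to the robot, and variables do not carry over. Pictures are saved under pics/ and viewed, at most 14 in all, crops included, and the job is handed in when it is done.

Besides the shell and the picture viewer there is one more tool, called after "Call:" by a JSON object that holds its "op" and its "data", one argument or row to a line. jog_arm: Moves the arm, as the interface text tells. Shift numbers are shares of 0.08 m and turn numbers shares of 90 degrees, none past 1 either way. Its arguments: {"type":"object","properties":{"plan":{"type":"array"},"squeeze":{"type":"number"}},"required":["plan"]}

```bash
mkdir -p pics
cat > h.py <<'E'
import cv2,numpy as np
from cell import readout,cams,ticket,robot
def snap(n,f):
    im=cams.read_camera(n); cv2.imwrite('pics/'+f+'.png',im); return im
def px2w(n,u,v,z):
    c=cams.calibration(n);K=np.array(c['K']);T=np.array(c['world_from_camera'])
    d=T[:3,:3]@np.linalg.solve(K,[u,v,1]);o=T[:3,3]
    return o+d*(z-o[2])/d[2]
def w2px(n,p):
    c=cams.calibration(n);K=np.array(c['K']);T=np.linalg.inv(np.array(c['world_from_camera']))
    q=K@(T[:3,:3]@np.array(p)+T[:3,3]);return q[:2]/q[2]
E
python3 - <<'E'
from h import *
for n in('top','scene'):
    im=snap(n,n+'0');c=cams.calibration(n);print(n,np.round(c['K'],1).tolist(),np.round(c['world_from_camera'],3).tolist())
print(readout.observe())
E
```

```text
top [[386.8, 0.0, 257.8], [0.0, 386.8, 192.0], [0.0, 0.0, 1.0]] [[-0.01, -0.981, 0.194, 0.41], [-1.0, 0.014, 0.019, 0.007], [-0.021, -0.194, -0.981, 1.015], [0.0, 0.0, 0.0, 1.0]]
scene [[485.8, 0.0, 256.9], [0.0, 485.8, 201.9], [0.0, 0.0, 1.0]] [[-0.48, 0.526, -0.703, 1.489], [0.877, 0.288, -0.383, 0.493], [0.001, -0.8, -0.599, 0.783], [0.0, 0.0, 0.0, 1.0]]
{'time': 0.1, 'qpos': array([ 9.74005951e-01,  3.42648118e-01,  1.52493755e+00, -9.16744241e-07,
        1.27539605e+00, -1.45984614e-01]), 'qvel': array([ 8.67069765e-04, -2.65672251e-03, -2.22613812e-03, -1.91957671e-03,
       -7.39591191e-05,  6.42796145e-04]), 'joint_efforts': array([ 1.86012810e-03, -4.32002878e+01, -2.44696516e+01,  7.20755383e-02,
        5.25381393e-02, -6.16438911e-05]), 'tool_pos': array([0.22850064, 0.47225451, 0.22611141]), 'tool_rot': array([-3.14021823e+00, -2.01196273e-04,  2.69078702e+00]), 'contact_force': array([ 0.89912318, -0.22513488, -0.1326585 ]), 'torque': array([ 0.0263906 , -0.00924522,  0.02232546]), 'grip_force': 0.0, 'opening': 0.09217519983654694}
```

View pics/top0.png

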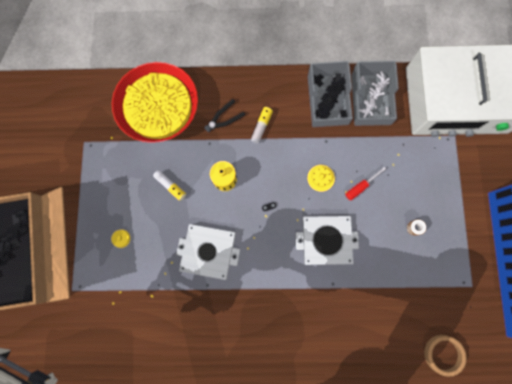

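View pics/scene0.png

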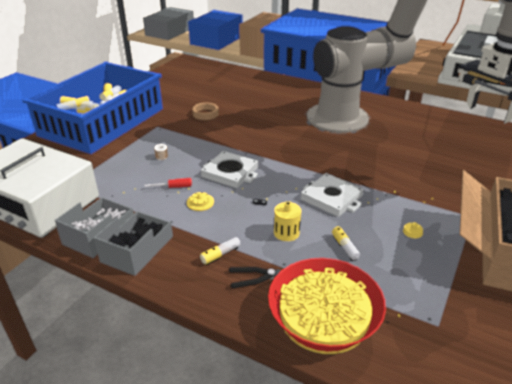

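Top view shows: base at (321,178), cover (223,175), disc (120,239), element (418,228), wide nest (328,240), narrow nest (208,250), clip (269,206), screwdriver (366,183), tubes (170,186) and (262,124). Next I fit silhouettes of the known shapes in both cameras.

```bash
cat >> h.py <<'E'
from scipy.optimize import least_squares
PROF={'base':[(36,0),(36,6),(25,6),(25,18),(8,23),(3,32)],'cover':[(32,0),(32,72),(9,72),(9,92)],
'end_disc':[(24.5,0),(22.5,7),(22.5,12),(7,12),(7,26)],'element':[(18.5,0),(18.5,36)]}
S=8
def model(n,ob,x,y,z0,off):
    m=np.zeros((384*S,512*S),np.uint8);a=np.linspace(0,2*np.pi,60)
    P=PROF[ob];rings=[np.array([w2px(n,(x+r/1e3*np.cos(t),y+r/1e3*np.sin(t),z0+h/1e3)) for t in a]) for r,h in P]
    for A,B in zip(rings,rings[1:]):
        cv2.fillConvexPoly(m,cv2.convexHull(((np.vstack([A,B])+.5)*S).astype(np.int32)),255)
    return cv2.resize(m,(512,384),interpolation=cv2.INTER_AREA)/255.
def cen(w):
    v,u=np.mgrid[:384,:512];return np.array([(w*u).sum(),(w*v).sum()])/w.sum()
def ymask(im):
    h=cv2.cvtColor(im,cv2.COLOR_BGR2HSV);return cv2.inRange(h,(18,110,60),(38,255,255))
def wmask(im):  # off-white / tan
    b,g,r=[im[...,i].astype(int) for i in range(3)]
    return (((r>165)|((r-b>22)&(r>110)))*255).astype(np.uint8)
def locate(im,n,ob,uv,win,z0=0.):
    m=(wmask if ob=='element' else ymask)(im);u,v=uv
    k=np.zeros_like(m);k[max(0,v-win):v+win,max(0,u-win):u+win]=1;m=m*k
    m=cv2.morphologyEx(m,cv2.MORPH_CLOSE,np.ones((5,5)))
    _,L,st,_=cv2.connectedComponentsWithStats(m);i=1+np.argmax(st[1:,4])
    c=[max(cv2.findContours((L==i).astype(np.uint8),0,1)[0],key=cv2.contourArea)]
    w=cv2.drawContours(np.zeros_like(m),c,-1,1,-1).astype(float);t=cen(w)
    p=px2w(n,*t,z0+PROF[ob][-1][1]/2e3)
    for _ in range(4):
        mm=model(n,ob,p[0],p[1],z0,0);e=t-cen(mm);a=cen(mm)
        p=p+px2w(n,*(a+e),z0+.02)-px2w(n,*a,z0+.02)
    print(n,ob,'pix',t.round(1),'area',w.sum(),mm.sum().round(),'xy',p[:2].round(4));return p[:2]
E
python3 - <<'E'
from h import *
t=cv2.imread('pics/top0.png');s=cv2.imread('pics/scene0.png')
for ob,a,b,w in(('base',(321,178),(200,202),22),('cover',(223,175),(288,221),24),('end_disc',(120,239),(413,230),15),('element',(418,228),(161,152),14)):
    locate(t,'top',ob,a,w);locate(s,'scene',ob,b,w)
# crops
g=[cv2.resize(t[v-40:v+40,u-40:u+40],(400,400),interpolation=cv2.INTER_CUBIC) for u,v in((328,240),(418,228))]
cv2.imwrite('pics/crop1.png',np.hstack(g))
for u,v,n in((328,240,'wide'),(208,252,'narrow')):
    print(n,px2w('top',u,v,.024).round(4))
for u,v,n in((269,206,'clip'),(170,186,'tubea'),(262,124,'tubeb'),(349,195,'sdhandle'),(385,168,'sdtip')):
    print(n,px2w('top',u,v,.01).round(3))
E
```

```text
top base pix [320.7 177.8] area 575.0 575.0 xy [ 0.6465 -0.1423]
scene base pix [199.9 201.5] area 385.0 408.0 xy [ 0.6467 -0.1404]Traceback (most recent call last):
  File "<stdin>", line 4, in <module>
  File "h.py", line 38, in locate
    mm=model(n,ob,p[0],p[1],z0,0);e=t-cen(mm);a=cen(mm)
  File "h.py", line 18, in model
    P=PROF[ob];rings=[np.array([w2px(n,(x+r/1e3*np.cos(t),y+r/1e3*np.sin(t),z0+h/1e3)) for t in a]) for r,h in P]
                                ~~~~^^^^^^^^^^^^^^^^^^^^^^^^^^^^^^^^^^^^^^^^^^^^^^^^^^
  File "h.py", line 10, in w2px
    c=cams.calibration(n);K=np.array(c['K']);T=np.linalg.inv(np.array(c['world_from_camera']))
ValueError: time passes only in moves, steps and waits
```

```bash
python3 - <<'E'
s=open('h.py').read().replace("c=cams.calibration(n)","c=CAL[n]").replace("def snap","CAL={n:cams.calibration(n) for n in('top','scene')}\ndef snap",1)
open('h.py','w').write(s)
E
cat > m.py <<'E'
from h import *
t=cv2.imread('pics/top0.png');s=cv2.imread('pics/scene0.png')
for ob,a,b,w in(('base',(321,178),(200,202),22),('cover',(223,175),(288,221),24),('end_disc',(120,239),(413,230),15),('element',(418,228),(161,152),14)):
    locate(t,'top',ob,a,w);locate(s,'scene',ob,b,w)
g=[cv2.resize(t[v-40:v+40,u-40:u+40],(400,400),interpolation=cv2.INTER_CUBIC) for u,v in((328,240),(418,228))]
cv2.imwrite('pics/crop1.png',np.hstack(g))
for u,v,n in((328,240,'wide'),(208,252,'narrow')):
    print(n,px2w('top',u,v,.024).round(4))
for u,v,n in((269,206,'clip'),(170,186,'tubea'),(262,124,'tubeb'),(349,195,'sdhandle'),(385,168,'sdtip')):
    print(n,px2w('top',u,v,.01).round(3))
E
python3 m.py
```

```text
top base pix [320.7 177.8] area 575.0 575.0 xy [ 0.6465 -0.1423]
scene base pix [199.9 201.5] area 385.0 408.0 xy [ 0.6467 -0.1404]
top cover pix [223.1 175.3] area 624.0 643.0 xy [0.6475 0.1151]
scene cover pix [286.8 221. ] area 900.0 958.0 xy [0.6468 0.1165]
top end_disc pix [120.3 238.2] area 276.0 290.0 xy [0.4915 0.3885]
scene end_disc pix [412.8 230. ] area 244.0 264.0 xy [0.4927 0.3902]
top element pix [416.3 227.3] area 246.0 251.0 xy [ 0.5091 -0.3781]
scene element pix [160.8 150.7] area 193.0 189.0 xy [ 0.5041 -0.3793]
wide [ 0.479  -0.1511  0.024 ]
narrow [0.4522 0.1541 0.024 ]
clip [ 0.571 -0.003  0.01 ]
tubea [0.628 0.26  0.01 ]
tubeb [0.798 0.013 0.01 ]
sdhandle [ 0.597 -0.214  0.01 ]
sdtip [ 0.669 -0.313  0.01 ]
```

View pics/crop1.png

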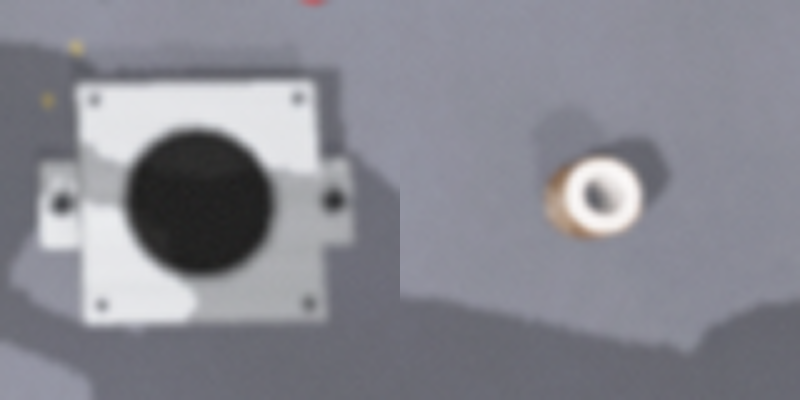

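The fits from the two cameras agree to about 2 mm, and areas match the models. The crop shows the recess centred near top pixel (327.5,240) and the element's top ring near (418,226.6). I'll start moving toward the base.

Call:
{"op": "jog_arm", "data": {
  "plan": [
    [0.65, -0.96, 0, 0.096, 1],
    [0.65, -0.96, 0, 0.096, 1],
    [0.65, -0.96, 0, 0.096, 1]
  ]
}}

```text
time: 0.4
tool_pos: [0.2828, 0.3922, 0.2264]
tool_rot: [-3.139, 0.001, 2.838]
contact_force: [-0.3, -0.4, 0.3]
opening: 0.0917
grip_force: 0.0
```

Call:
{"op": "jog_arm", "data": {
  "plan": [
    [0.65, -0.96, 0, 0.096, 1],
    [0.65, -0.96, 0, 0.096, 1],
    [0.65, -0.96, 0, 0.096, 1]
  ]
}}

```text
time: 0.7
tool_pos: [0.3351, 0.3155, 0.2265]
tool_rot: [-3.14, 0.001, 2.988]
contact_force: [-1.0, 1.1, 0.7]
opening: 0.092
grip_force: 0.0
```

Call:
{"op": "jog_arm", "data": {
  "plan": [
    [0.65, -0.96, 0, 0.096, 1],
    [0.65, -0.96, 0, 0.096, 1],
    [0.65, -0.96, 0, 0.096, 1]
  ]
}}

```text
time: 1.0
tool_pos: [0.3871, 0.2391, 0.2265]
tool_rot: [-3.14, 0.001, 3.138]
contact_force: [-0.7, 0.5, 0.7]
opening: 0.0923
grip_force: 0.0
```

Call:
{"op": "jog_arm", "data": {
  "plan": [
    [0.65, -0.96, 0, 0, 1],
    [0.65, -0.96, 0, 0, 1],
    [0.65, -0.96, 0, 0, 1]
  ]
}}

```text
time: 1.3
tool_pos: [0.4387, 0.1634, 0.2265]
tool_rot: [-3.141, 0.001, 3.139]
contact_force: [-0.1, 0.5, 0.7]
opening: 0.0919
grip_force: 0.0
```

Run:
```python
from h import *
t=cv2.imread('pics/top0.png')
g=cv2.cvtColor(t,cv2.COLOR_BGR2GRAY)
c=g[220:260,308:348];big=cv2.resize(c,None,fx=8,fy=8,interpolation=cv2.INTER_CUBIC)
for th in(60,90):
    k=max(cv2.findContours((big<th).astype(np.uint8),0,1)[0],key=cv2.contourArea)
    e=cv2.fitEllipse(k);u=(e[0][0]+.5)/8-.5+308;v=(e[0][1]+.5)/8-.5+220
    print('recess',u,v,np.array(e[1])/8,px2w('top',u,v,.0225).round(4))
print('screws',px2w('top',327.75,239.8,.024).round(4))
print('element ring',px2w('top',418.0,226.6,.036).round(4))
# scene recess
s=cv2.imread('pics/scene0.png');p=w2px('scene',(.48,-.151,.024));print(p)
g=cv2.cvtColor(s,cv2.COLOR_BGR2GRAY);u0,v0=p.astype(int)-20
big=cv2.resize(g[v0:v0+40,u0:u0+40],None,fx=8,fy=8,interpolation=cv2.INTER_CUBIC)
k=max(cv2.findContours((big<75).astype(np.uint8),0,1)[0],key=cv2.contourArea)
e=cv2.fitEllipse(k);u=(e[0][0]+.5)/8-.5+u0;v=(e[0][1]+.5)/8-.5+v0
print('scene recess',u,v,np.array(e[1])/8,px2w('scene',u,v,.0225).round(4))
```

```text
recess 327.5560646057129 240.20489501953125 [26.51983833 27.92168617] [ 0.4786 -0.1501  0.0225]
recess 327.55225372314453 240.22530555725098 [27.76469231 29.32718658] [ 0.4785 -0.1501  0.0225]
screws [ 0.4795 -0.1504  0.024 ]
element ring [ 0.509 -0.376  0.036]
[228.72340286 164.65509139]
scene recess 229.57771110534668 165.730806350708 [11.18767262 23.91726112] [ 0.4818 -0.1471  0.0225]
```

Call:
{"op": "jog_arm", "data": {
  "plan": [
    [0.65, -0.953, 0, 0, 1],
    [0.65, -0.953, 0, 0, 1],
    [0.65, -0.953, 0, 0, 1]
  ]
}}

```text
time: 1.6
tool_pos: [0.4906, 0.0875, 0.2263]
tool_rot: [-3.141, 0.001, 3.139]
contact_force: [0.6, 0.6, -0.2]
opening: 0.0923
grip_force: 0.0
```

Call:
{"op": "jog_arm", "data": {
  "plan": [
    [0.65, -0.953, 0, 0, 1],
    [0.65, -0.953, 0, 0, 1],
    [0.65, -0.953, 0, 0, 1]
  ]
}}

```text
time: 1.9
tool_pos: [0.5425, 0.0115, 0.2261]
tool_rot: [-3.141, 0.0, 3.14]
contact_force: [0.2, -0.3, -0.3]
opening: 0.0917
grip_force: 0.0
```

Call:
{"op": "jog_arm", "data": {
  "plan": [
    [0.65, -0.953, 0, 0, 1],
    [0.65, -0.953, 0, 0, 1],
    [0.65, -0.953, 0, 0, 1]
  ]
}}

```text
time: 2.2
tool_pos: [0.5943, -0.0646, 0.2258]
tool_rot: [-3.141, -0.0, 3.14]
contact_force: [0.2, 0.6, -0.0]
opening: 0.0916
grip_force: 0.0
```

Call:
{"op": "jog_arm", "data": {
  "plan": [
    [0.65, -0.953, 0, 0, 1],
    [0.65, -0.953, 0, 0, 1],
    [0.65, -0.953, 0, 0, 1]
  ]
}}

```text
time: 2.5
tool_pos: [0.646, -0.1406, 0.2251]
tool_rot: [3.141, -0.001, 3.141]
contact_force: [-0.3, 0.3, 0.1]
opening: 0.0919
grip_force: 0.0
```

Call:
{"op": "jog_arm", "data": {
  "plan": [
    [0, 0, -0.9, 0, 1],
    [0, 0, -0.9, 0, 1],
    [0, 0, -0.9, 0, 1]
  ]
}}

```text
time: 2.8
tool_pos: [0.6422, -0.1357, 0.1507]
tool_rot: [3.138, -0.008, -3.139]
contact_force: [0.8, -0.1, -0.5]
opening: 0.0916
grip_force: 0.0
```

Call:
{"op": "jog_arm", "data": {
  "plan": [
    [0, 0, -0.9, 0, 1],
    [0, 0, -0.9, 0, 1],
    [0, 0, -0.9, 0, 1],
    [0, 0, -0.9, 0, 1]
  ]
}}

```text
time: 3.2
tool_pos: [0.6458, -0.1385, 0.0849]
tool_rot: [-3.141, 0.002, -3.139]
contact_force: [0.2, 0.1, 0.3]
opening: 0.0919
grip_force: 0.0
```

Call:
{"op": "jog_arm", "data": {
  "plan": [
    [0, 0, 0, 0, 1],
    [0, 0, 0, 0, 1],
    [0, 0, 0, 0, 1]
  ]
}}

```text
time: 3.5
tool_pos: [0.6454, -0.1397, 0.0843]
tool_rot: [-3.141, 0.002, -3.14]
contact_force: [0.2, -0.5, 0.4]
opening: 0.0922
grip_force: 0.0
```

Run:
```python
from h import *
t=snap('top','top1');s=snap('scene','scene1')
a=cv2.resize(t[140:220,280:360],(400,400),interpolation=cv2.INTER_CUBIC);b=cv2.resize(s[160:240,160:240],(400,400),interpolation=cv2.INTER_CUBIC)
cv2.imwrite('pics/crop2.png',np.hstack([a,b]));print(readout.observe()['tool_pos'])
```

```text
[ 0.64499975 -0.13969541  0.08352437]
```

View pics/crop2.png

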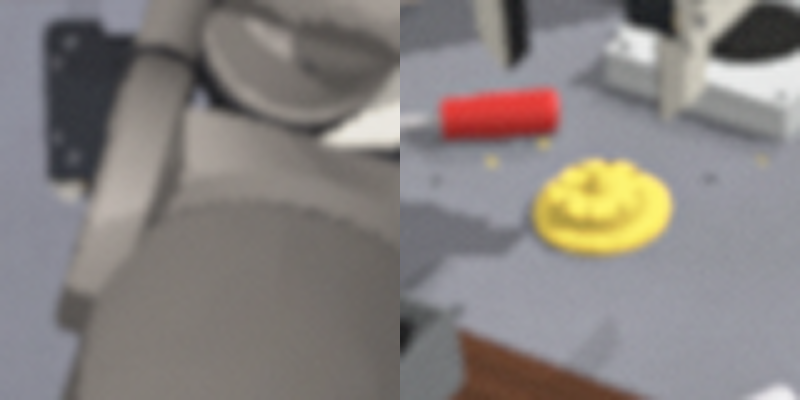

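The view shows the fingers straddling the base along y and clear of the screwdriver. I'll descend and grip, then regrasp at 90° to centre it on both axes.

Call:
{"op": "jog_arm", "data": {
  "plan": [
    [0.015, -0.02, -0.5, 0, 1],
    [0.015, -0.02, -0.92, 0, 1],
    [0.015, -0.02, -0.92, 0, 1],
    [0.015, -0.02, -0.92, 0, 1],
    [0.015, -0.02, -0.92, 0, 1]
  ]
}}

```text
time: 4.1
tool_pos: [0.6473, -0.1417, 0.0114]
tool_rot: [-3.141, 0.003, -3.14]
contact_force: [0.1, -0.4, 0.4]
opening: 0.0919
grip_force: 0.0
```

Call:
{"op": "jog_arm", "data": {
  "plan": [
    [0, 0, 0, 0, -1],
    [0, 0, 0, 0, -1],
    [0, 0, 0, 0, -1],
    [0, 0, 0, 0, -1],
    [0, 0, 0, 0, -1],
    [0, 0, 0, 0, -1],
    [0, 0, 0, 0, -1],
    [0, 0, 0, 0, -1]
  ],
  "squeeze": 6
}}

```text
time: 4.9
tool_pos: [0.6459, -0.1412, 0.0091]
tool_rot: [3.141, -0.0, -3.14]
contact_force: [-0.5, 0.4, 0.4]
opening: 0.05
grip_force: 6.0
```

Call:
{"op": "jog_arm", "data": {
  "plan": [
    [0, 0, 0, 0, 1],
    [0, 0, 0, 0, 1],
    [0, 0, 0, 0, 1]
  ]
}}

```text
time: 5.2
tool_pos: [0.6459, -0.1412, 0.009]
tool_rot: [3.141, -0.0, -3.14]
contact_force: [-1.1, 0.5, 0.1]
opening: 0.0692
grip_force: 0.0
```

Call:
{"op": "jog_arm", "data": {
  "plan": [
    [0, 0, 0, -1, 1],
    [0, 0, 0, -1, 1],
    [0, 0, 0, -1, 1],
    [0, 0, 0, -1, 1],
    [0, 0, 0, -1, 1],
    [0, 0, 0, -1, 1],
    [0, 0, 0, -1, 1],
    [0, 0, 0, -1, 1],
    [0, 0, 0, -1, 1],
    [0, 0, 0, -1, 1],
    [0, 0, 0, -1, 1],
    [0, 0, 0, -1, 1]
  ]
}}

```text
time: 6.4
tool_pos: [0.6459, -0.1412, 0.0091]
tool_rot: [3.142, 0.0, 1.572]
contact_force: [-0.3, 0.5, -0.3]
opening: 0.0919
grip_force: 0.0
```

Call:
{"op": "jog_arm", "data": {
  "plan": [
    [0, 0, 0, 0, -1],
    [0, 0, 0, 0, -1],
    [0, 0, 0, 0, -1],
    [0, 0, 0, 0, -1],
    [0, 0, 0, 0, -1],
    [0, 0, 0, 0, -1],
    [0, 0, 0, 0, -1],
    [0, 0, 0, 0, -1],
    [0, 0, 0, 0, -1]
  ],
  "squeeze": 20
}}

```text
time: 7.3
tool_pos: [0.6459, -0.1412, 0.0091]
tool_rot: [3.142, 0.0, 1.572]
contact_force: [0.0, 0.5, 1.2]
opening: 0.0489
grip_force: 20.0
```

Call:
{"op": "jog_arm", "data": {
  "plan": [
    [0, 0, 0.3, 0, -1],
    [0, 0, 0.6, 0, -1],
    [0, 0, 0.9, 0, -1],
    [0, 0, 0.9, 0, -1],
    [0, 0, 0.9, 0, -1],
    [0, 0, 0.9, 0, -1]
  ]
}}

```text
time: 7.9
tool_pos: [0.645, -0.1409, 0.0795]
tool_rot: [-3.139, -0.001, 1.572]
contact_force: [0.5, -0.2, -0.0]
opening: 0.0491
grip_force: 20.0
```

Call:
{"op": "jog_arm", "data": {
  "plan": [
    [-0.5, -0.05, 0, 0, -1],
    [-1, -0.05, 0, 0, -1],
    [-1, -0.05, 0, 0, -1],
    [-1, -0.05, 0, 0, -1]
  ]
}}

```text
time: 8.3
tool_pos: [0.5651, -0.1451, 0.0803]
tool_rot: [-3.14, -0.001, 1.572]
contact_force: [0.4, 0.1, -0.1]
opening: 0.049
grip_force: 20.0
```

Call:
{"op": "jog_arm", "data": {
  "plan": [
    [-0.5, -0.05, 0, 0, -1],
    [-1, -0.05, 0, 0, -1],
    [-1, -0.05, 0, 0, -1],
    [-1, -0.05, 0, 0, -1],
    [-1, -0.05, 0, 0, -1],
    [-1, -0.05, 0, 0, -1]
  ]
}}

```text
time: 8.9
tool_pos: [0.4875, -0.1495, 0.0812]
tool_rot: [3.14, 0.001, 1.573]
contact_force: [0.8, -0.8, 0.3]
opening: 0.0493
grip_force: 20.0
```

Run:
```python
from h import *
t=snap('top','top2');s=snap('scene','scene2')
o=readout.observe();print(o['tool_pos'],o['contact_force'])
tp=o['tool_pos'];print(w2px('scene',tp),w2px('top',tp))
a=cv2.resize(t[200:280,288:368],(400,400),interpolation=cv2.INTER_CUBIC);b=cv2.resize(s[120:200,185:265],(400,400),interpolation=cv2.INTER_CUBIC)
cv2.imwrite('pics/crop3.png',np.hstack([a,b]))
```

```text
[ 0.48686537 -0.14924714  0.08101357] [-0.62223775  0.20342915 -0.65709254]
[227.30640036 148.87024514] [330.82605922 234.98815819]
```

View pics/crop3.png

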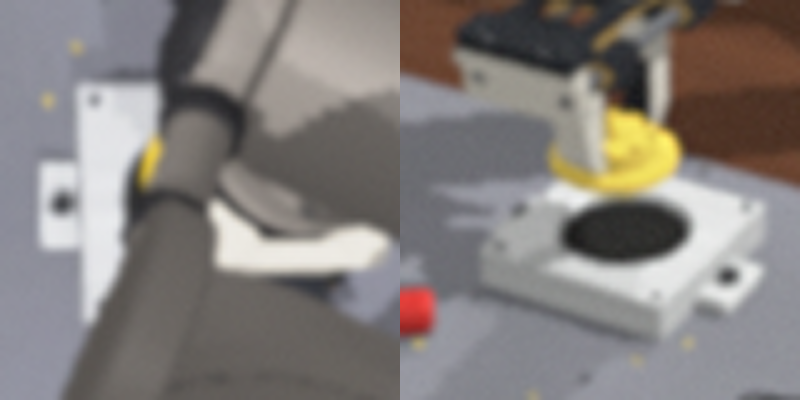

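The base is held level, with the recess directly beneath it. Corrected for calibration bias, the nest centre is about (0.479, -0.149).

Call:
{"op": "jog_arm", "data": {
  "plan": [
    [-0.098, 0, 0, 0, -1],
    [-0.098, 0, 0, 0, -1],
    [-0.098, 0, 0, 0, -1],
    [-0.098, 0, -0.2, 0, -1],
    [-0.098, 0, -0.4, 0, -1],
    [-0.098, 0, -0.52, 0, -1],
    [-0.098, 0, -0.52, 0, -1],
    [-0.098, 0, -0.52, 0, -1]
  ]
}}

```text
time: 9.8
tool_pos: [0.4783, -0.1493, 0.0398]
tool_rot: [3.141, 0.0, 1.572]
contact_force: [-0.3, 0.1, -0.6]
opening: 0.0491
grip_force: 20.0
```

Call:
{"op": "jog_arm", "data": {
  "plan": [
    [0, 0, -0.05, 0, -1],
    [0, 0, -0.1, 0, -1],
    [0, 0, -0.13, 0, -1],
    [0, 0, -0.13, 0, -1],
    [0, 0, -0.13, 0, -1]
  ]
}}

```text
time: 10.3
tool_pos: [0.4781, -0.1492, 0.0291]
tool_rot: [3.142, 0.0, 1.572]
contact_force: [-0.8, 0.3, -0.0]
opening: 0.0495
grip_force: 20.0
```

Call:
{"op": "jog_arm", "data": {
  "plan": [
    [0, 0, -0.015, 0, -1],
    [0, 0, -0.015, 0, -1],
    [0, 0, -0.015, 0, -1]
  ]
}}

```text
time: 10.6
tool_pos: [0.4783, -0.1493, 0.0281]
tool_rot: [3.141, 0.0, 1.572]
contact_force: [0.3, -0.6, 0.8]
opening: 0.0493
grip_force: 20.0
```

Call:
{"op": "jog_arm", "data": {
  "plan": [
    [0, 0, 0, 0, 1],
    [0, 0, 0, 0, 1],
    [0, 0, 0, 0, 1],
    [0, 0, 0, 0, 1],
    [0, 0, 0, 0, 1],
    [0, 0, 0, 0, 1]
  ]
}}

```text
time: 11.2
tool_pos: [0.4781, -0.1492, 0.0279]
tool_rot: [3.142, 0.0, 1.572]
contact_force: [1.1, -0.1, 1.3]
opening: 0.0903
grip_force: 0.0
```

Call:
{"op": "jog_arm", "data": {
  "plan": [
    [0, 0, 0.4, 0, 1],
    [0, 0, 0.9, 0, 1],
    [0, 0, 0.9, 0, 1],
    [0, 0, 0.9, 0, 1]
  ]
}}

```text
time: 11.6
tool_pos: [0.4785, -0.1493, 0.1006]
tool_rot: [3.14, 0.001, 1.572]
contact_force: [-0.1, 0.6, -0.9]
opening: 0.0916
grip_force: 0.0
```

Call:
{"op": "jog_arm", "data": {
  "plan": [
    [0.121, -0.947, 0, 0, 1],
    [0.121, -0.947, 0, 0, 1],
    [0.121, -0.947, 0, 0, 1]
  ]
}}

```text
time: 11.9
tool_pos: [0.4875, -0.2276, 0.0984]
tool_rot: [-3.141, 0.0, 1.569]
contact_force: [0.6, 1.6, -0.3]
opening: 0.0918
grip_force: 0.0
```

Call:
{"op": "jog_arm", "data": {
  "plan": [
    [0.121, -0.947, 0, 0, 1],
    [0.121, -0.947, 0, 0, 1],
    [0.121, -0.947, 0, 0, 1]
  ]
}}

```text
time: 12.2
tool_pos: [0.497, -0.3028, 0.0984]
tool_rot: [-3.141, -0.0, 1.57]
contact_force: [-0.7, 0.7, -0.2]
opening: 0.0915
grip_force: 0.0
```

Call:
{"op": "jog_arm", "data": {
  "plan": [
    [0.121, -0.947, 0, 0, 1],
    [0.121, -0.947, 0, 0, 1],
    [0.121, -0.947, 0, 0, 1],
    [0.121, -0.947, 0, 0, 1],
    [0.121, -0.947, 0, 0, 1]
  ]
}}

```text
time: 12.7
tool_pos: [0.5069, -0.3743, 0.0992]
tool_rot: [-3.14, -0.002, 1.574]
contact_force: [-0.3, 0.2, -0.6]
opening: 0.0918
grip_force: 0.0
```

Run:
```python
from h import *
t=snap('top','top3');s=snap('scene','scene3')
o=readout.observe();print(o['tool_pos'],o['contact_force'])
locate(t,'top','base',(328,240),22,.019);locate(s,'scene','base',(229,160),22,.019)
a=cv2.resize(t[200:280,288:368],(400,400),interpolation=cv2.INTER_CUBIC);b=cv2.resize(s[110:190,120:200],(400,400),interpolation=cv2.INTER_CUBIC)
cv2.imwrite('pics/crop4.png',np.hstack([a,b]))
```

```text
[ 0.50718931 -0.37476028  0.09980269] [-0.01666728  0.27307718  0.90273862]
top base pix [327.5 240.3] area 648.0 650.0 xy [ 0.4787 -0.15  ]
scene base pix [229.6 164.9] area 272.0 327.0 xy [ 0.4785 -0.1487]
```

View pics/crop4.png

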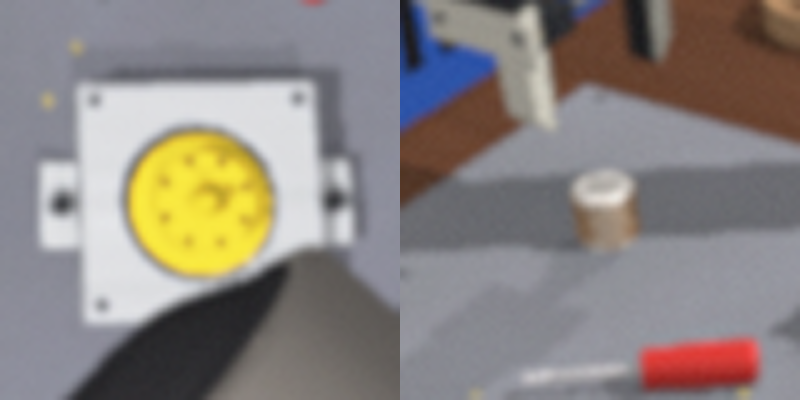

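The base is home in the recess and vision agrees with the TCP. The element stands below the open fingers. I'll descend and do the two-way centring grip.

Call:
{"op": "jog_arm", "data": {
  "plan": [
    [0, -0.02, -0.5, 0, 1],
    [0, -0.02, -1, 0, 1],
    [0, -0.02, -1, 0, 1],
    [0, -0.02, -1, 0, 1]
  ]
}}

```text
time: 13.2
tool_pos: [0.5072, -0.3774, 0.0203]
tool_rot: [-3.141, -0.001, 1.573]
contact_force: [0.2, -0.1, 0.2]
opening: 0.0915
grip_force: 0.0
```

Call:
{"op": "jog_arm", "data": {
  "plan": [
    [0, 0, -0.09, 0, 1],
    [0, 0, -0.09, 0, 1],
    [0, 0, -0.09, 0, -0.5],
    [0, 0, -0.09, 0, -1],
    [0, 0, -0.09, 0, -1],
    [0, 0, -0.09, 0, -1],
    [0, 0, -0.09, 0, -1],
    [0, 0, -0.09, 0, -1],
    [0, 0, -0.09, 0, -1],
    [0, 0, -0.09, 0, -1],
    [0, 0, -0.09, 0, -1],
    [0, 0, -0.09, 0, -1]
  ],
  "squeeze": 5
}}

```text
time: 14.4
tool_pos: [0.5071, -0.3781, 0.0127]
tool_rot: [3.141, 0.0, 1.572]
contact_force: [0.7, -0.7, -0.3]
opening: 0.0353
grip_force: 5.0
```

Call:
{"op": "jog_arm", "data": {
  "plan": [
    [0, 0, 0, 0, 0.7],
    [0, 0, 0, 0, 0.7],
    [0, 0, 0, 0, 0.7]
  ]
}}

```text
time: 14.7
tool_pos: [0.5071, -0.3781, 0.0127]
tool_rot: [3.142, -0.0, 1.572]
contact_force: [0.9, -0.0, -0.2]
opening: 0.0551
grip_force: 0.0
```

Call:
{"op": "jog_arm", "data": {
  "plan": [
    [0, 0, 0, 1, 0.7],
    [0, 0, 0, 1, 0.7],
    [0, 0, 0, 1, 0.7],
    [0, 0, 0, 1, 0.7],
    [0, 0, 0, 1, 0.7],
    [0, 0, 0, 1, 0.7],
    [0, 0, 0, 1, 0.7],
    [0, 0, 0, 1, 0.7],
    [0, 0, 0, 1, 0.7],
    [0, 0, 0, 1, 0.7],
    [0, 0, 0, 1, 0.7],
    [0, 0, 0, 1, 0.7]
  ]
}}

```text
time: 15.9
tool_pos: [0.5071, -0.3781, 0.0128]
tool_rot: [3.142, 0.0, -3.14]
contact_force: [-0.0, -0.3, -0.0]
opening: 0.0778
grip_force: 0.0
```

Call:
{"op": "jog_arm", "data": {
  "plan": [
    [0, 0, 0, 0, -1],
    [0, 0, 0, 0, -1],
    [0, 0, 0, 0, -1],
    [0, 0, 0, 0, -1],
    [0, 0, 0, 0, -1],
    [0, 0, 0, 0, -1],
    [0, 0, 0, 0, -1],
    [0, 0, 0, 0, -1],
    [0, 0, 0, 0, -1],
    [0, 0, 0, 0, -1]
  ],
  "squeeze": 12
}}

```text
time: 16.9
tool_pos: [0.5071, -0.378, 0.0127]
tool_rot: [3.141, -0.0, -3.14]
contact_force: [0.7, -0.1, 0.5]
opening: 0.0352
grip_force: 12.0
```

Call:
{"op": "jog_arm", "data": {
  "plan": [
    [0, 0, 0.5, 0, -1],
    [0, 0, 1, 0, -1],
    [0, 0, 1, 0, -1],
    [0, 0, 1, 0, -1]
  ]
}}

```text
time: 17.3
tool_pos: [0.5075, -0.3784, 0.0938]
tool_rot: [-3.14, 0.002, -3.14]
contact_force: [-0.9, 0.4, -0.7]
opening: 0.0354
grip_force: 12.0
```

Call:
{"op": "jog_arm", "data": {
  "plan": [
    [-0.06, 0.4, 0, 0, -1],
    [-0.121, 0.953, 0, 0, -1],
    [-0.121, 0.953, 0, 0, -1]
  ]
}}

```text
time: 17.6
tool_pos: [0.4953, -0.2961, 0.0906]
tool_rot: [3.136, -0.006, -3.137]
contact_force: [-0.5, -0.8, -0.3]
opening: 0.0351
grip_force: 12.0
```

Call:
{"op": "jog_arm", "data": {
  "plan": [
    [-0.121, 0.953, 0, 0, -1],
    [-0.121, 0.953, 0, 0, -1],
    [-0.121, 0.953, 0, 0, -1]
  ]
}}

```text
time: 17.9
tool_pos: [0.4863, -0.2221, 0.0914]
tool_rot: [3.139, -0.004, -3.137]
contact_force: [-0.3, 0.8, -0.3]
opening: 0.0349
grip_force: 12.0
```

Call:
{"op": "jog_arm", "data": {
  "plan": [
    [-0.06, 0.6, 0, 0, -1],
    [-0.121, 0.953, 0, 0, -1],
    [-0.121, 0.953, 0, 0, -1],
    [-0.121, 0.953, 0, 0, -1],
    [-0.121, 0.953, 0, 0, -1],
    [-0.121, 0.953, 0, 0, -1]
  ]
}}

```text
time: 18.5
tool_pos: [0.4783, -0.1506, 0.0925]
tool_rot: [-3.141, 0.0, -3.141]
contact_force: [-0.1, 0.1, -1.2]
opening: 0.0352
grip_force: 12.0
```

Call:
{"op": "jog_arm", "data": {
  "plan": [
    [0, 0.016, 0, 0, -1],
    [0, 0.016, 0, 0, -1],
    [0, 0.016, -0.2, 0, -1],
    [0, 0.016, -0.4, 0, -1],
    [0, 0.016, -0.49, 0, -1],
    [0, 0.016, -0.49, 0, -1],
    [0, 0.016, -0.49, 0, -1],
    [0, 0.016, -0.49, 0, -1]
  ]
}}

```text
time: 19.3
tool_pos: [0.4786, -0.1483, 0.0542]
tool_rot: [-3.141, 0.001, -3.14]
contact_force: [0.4, 0.1, -1.0]
opening: 0.0352
grip_force: 12.0
```

Call:
{"op": "jog_arm", "data": {
  "plan": [
    [0, 0, -0.02, 0, -1],
    [0, 0, -0.035, 0, -1],
    [0, 0, -0.035, 0, -1],
    [0, 0, -0.035, 0, -1]
  ]
}}

```text
time: 19.7
tool_pos: [0.4781, -0.1481, 0.0508]
tool_rot: [3.142, 0.0, -3.14]
contact_force: [0.5, -0.1, -0.0]
opening: 0.0348
grip_force: 12.0
```

Call:
{"op": "jog_arm", "data": {
  "plan": [
    [0, -0.013, 0, 0, -1],
    [0, -0.013, -0.012, 0, -1],
    [0, -0.013, -0.012, 0, -1],
    [0, -0.013, -0.012, 0, -1]
  ]
}}

```text
time: 20.1
tool_pos: [0.4781, -0.1491, 0.0498]
tool_rot: [3.141, -0.0, -3.14]
contact_force: [-0.0, -0.6, -0.9]
opening: 0.0351
grip_force: 12.0
```

Call:
{"op": "jog_arm", "data": {
  "plan": [
    [0, 0, 0, 0, 1],
    [0, 0, 0, 0, 1],
    [0, 0, 0, 0, 1],
    [0, 0, 0, 0, 1],
    [0, 0, 0, 0, 1],
    [0, 0, 0, 0, 1]
  ]
}}

```text
time: 20.7
tool_pos: [0.4781, -0.1491, 0.0498]
tool_rot: [3.142, 0.0, -3.14]
contact_force: [-0.0, 0.1, 0.0]
opening: 0.0787
grip_force: 0.0
```

Call:
{"op": "jog_arm", "data": {
  "plan": [
    [0, 0, 0.4, 0, 1],
    [0, 0, 1, 0, 1],
    [0, 0, 1, 0, 1],
    [0, 0, 1, 0, 1]
  ]
}}

```text
time: 21.1
tool_pos: [0.4786, -0.1493, 0.1307]
tool_rot: [-3.141, 0.002, -3.14]
contact_force: [0.2, 0.6, -0.4]
opening: 0.0916
grip_force: 0.0
```

Call:
{"op": "jog_arm", "data": {
  "plan": [
    [0.025, 0.962, 0, 0, 1],
    [0.025, 0.962, 0, 0, 1],
    [0.025, 0.962, 0, 0, 1]
  ]
}}

```text
time: 21.4
tool_pos: [0.4787, -0.0692, 0.1283]
tool_rot: [3.14, -0.003, -3.137]
contact_force: [0.8, 0.0, 0.2]
opening: 0.0919
grip_force: 0.0
```

Call:
{"op": "jog_arm", "data": {
  "plan": [
    [0.025, 0.962, 0, 0, 1],
    [0.025, 0.962, 0, 0, 1],
    [0.025, 0.962, 0, 0, 1]
  ]
}}

```text
time: 21.7
tool_pos: [0.4812, 0.0069, 0.1286]
tool_rot: [3.141, -0.002, -3.137]
contact_force: [0.3, -1.2, 0.5]
opening: 0.0919
grip_force: 0.0
```

Run:
```python
from h import *
t=snap('top','top4');s=snap('scene','scene4')
a=cv2.resize(t[200:280,288:368],(400,400),interpolation=cv2.INTER_CUBIC);b=cv2.resize(s[120:200,190:270],(400,400),interpolation=cv2.INTER_CUBIC)
cv2.imwrite('pics/crop5.png',np.hstack([a,b]))
```

```text
(no output)
```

View pics/crop5.png

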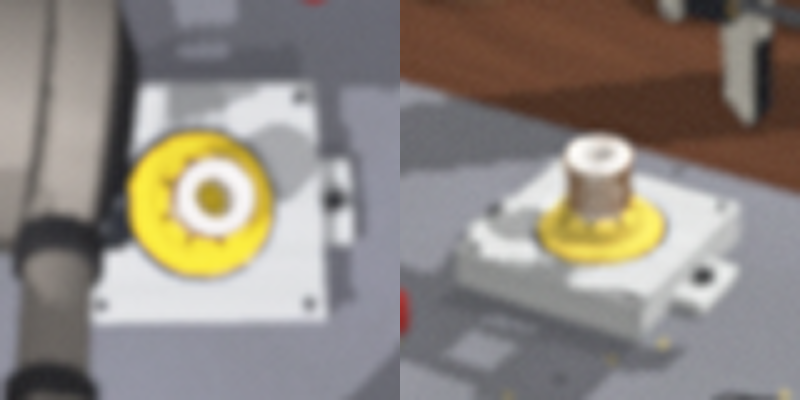

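The element stands upright over the boss, with its ring concentric with the base. On to the end disc.

Call:
{"op": "jog_arm", "data": {
  "plan": [
    [0.025, 0.962, 0, 0, 1],
    [0.025, 0.962, 0, 0, 1],
    [0.025, 0.962, 0, 0, 1]
  ]
}}

```text
time: 22.1
tool_pos: [0.4841, 0.0828, 0.1293]
tool_rot: [3.141, -0.001, -3.138]
contact_force: [0.2, -0.9, -0.1]
opening: 0.0917
grip_force: 0.0
```

Call:
{"op": "jog_arm", "data": {
  "plan": [
    [0.025, 0.962, 0, 0, 1],
    [0.025, 0.962, 0, 0, 1],
    [0.025, 0.962, 0, 0, 1]
  ]
}}

```text
time: 22.4
tool_pos: [0.4864, 0.1595, 0.1293]
tool_rot: [3.141, -0.0, -3.138]
contact_force: [1.3, -0.5, 0.2]
opening: 0.0918
grip_force: 0.0
```

Call:
{"op": "jog_arm", "data": {
  "plan": [
    [0.025, 0.962, 0, 0, 1],
    [0.025, 0.962, 0, 0, 1],
    [0.025, 0.962, 0, 0, 1]
  ]
}}

```text
time: 22.7
tool_pos: [0.4887, 0.2363, 0.1293]
tool_rot: [3.141, 0.0, -3.138]
contact_force: [0.4, -0.9, 0.1]
opening: 0.0917
grip_force: 0.0
```

Call:
{"op": "jog_arm", "data": {
  "plan": [
    [0.025, 0.962, 0, 0, 1],
    [0.025, 0.962, 0, 0, 1],
    [0.025, 0.962, 0, 0, 1]
  ]
}}

```text
time: 23.0
tool_pos: [0.4908, 0.313, 0.1293]
tool_rot: [3.142, 0.0, -3.139]
contact_force: [-0.0, -0.5, 0.7]
opening: 0.0917
grip_force: 0.0
```

Call:
{"op": "jog_arm", "data": {
  "plan": [
    [0.025, 0.962, 0, 0, 1],
    [0.025, 0.962, 0, 0, 1],
    [0.025, 0.962, 0, 0, 1],
    [0.025, 0.962, 0, 0, 1],
    [0.025, 0.962, 0, 0, 1],
    [0.025, 0.962, 0, 0, 1]
  ]
}}

```text
time: 23.6
tool_pos: [0.4926, 0.3878, 0.1298]
tool_rot: [-3.141, -0.0, 3.141]
contact_force: [-0.9, -0.8, -0.0]
opening: 0.092
grip_force: 0.0
```

Call:
{"op": "jog_arm", "data": {
  "plan": [
    [0, 0, -0.5, 0, 1],
    [0, 0, -0.9, 0, 1],
    [0, 0, -0.9, 0, 1],
    [0, 0, -0.9, 0, 1],
    [0, 0, -0.9, 0, 1]
  ]
}}

```text
time: 24.1
tool_pos: [0.4934, 0.39, 0.06]
tool_rot: [3.14, 0.003, -3.14]
contact_force: [-0.3, 0.6, -0.1]
opening: 0.0916
grip_force: 0.0
```

Run:
```python
from h import *
s=snap('scene','scene5');print(readout.observe()['tool_pos'])
locate(s,'scene','end_disc',(413,230),15)
cv2.imwrite('pics/crop6.png',cv2.resize(s[180:260,370:450],(400,400),interpolation=cv2.INTER_CUBIC))
```

```text
[0.49334692 0.39009877 0.06004663]
scene end_disc pix [412.8 230. ] area 243.0 264.0 xy [0.4926 0.3901]
```

View pics/crop6.png

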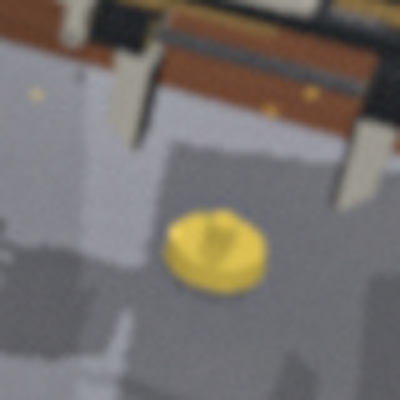

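The disc sits upright, stub up, midway between the fingers. I'll grip the stub, first along y and then along x.

Call:
{"op": "jog_arm", "data": {
  "plan": [
    [-0.008, -0.005, -0.4, 0, 1],
    [-0.008, -0.005, -0.56, 0, 1],
    [-0.008, -0.005, -0.56, 0, 1],
    [-0.008, -0.005, -0.56, 0, 1],
    [-0.008, -0.005, -0.56, 0, 1]
  ]
}}

```text
time: 24.65
tool_pos: [0.4923, 0.3898, 0.0144]
tool_rot: [3.14, 0.002, -3.14]
contact_force: [-0.4, 0.8, -0.5]
opening: 0.0916
grip_force: 0.0
```

Call:
{"op": "jog_arm", "data": {
  "plan": [
    [0, 0, 0, 0, -1],
    [0, 0, 0, 0, -1],
    [0, 0, 0, 0, -1],
    [0, 0, 0, 0, -1],
    [0, 0, 0, 0, -1],
    [0, 0, 0, 0, -1],
    [0, 0, 0, 0, -1],
    [0, 0, 0, 0, -1],
    [0, 0, 0, 0, -1],
    [0, 0, 0, 0, -1],
    [0, 0, 0, 0, -1],
    [0, 0, 0, 0, -1]
  ],
  "squeeze": 5
}}

```text
time: 25.85
tool_pos: [0.4914, 0.3892, 0.013]
tool_rot: [3.142, -0.0, -3.14]
contact_force: [0.3, 0.0, -0.5]
opening: 0.0138
grip_force: 5.0
```

Call:
{"op": "jog_arm", "data": {
  "plan": [
    [0, 0, 0, 0, 0],
    [0, 0, 0, 0, 0],
    [0, 0, 0, 0, 0],
    [0, 0, 0, 0, 0]
  ]
}}

```text
time: 26.25
tool_pos: [0.4914, 0.3892, 0.013]
tool_rot: [3.142, -0.0, -3.14]
contact_force: [0.3, -0.3, -0.1]
opening: 0.041
grip_force: 0.0
```

Call:
{"op": "jog_arm", "data": {
  "plan": [
    [0, 0, 0, -1, 0],
    [0, 0, 0, -1, 0],
    [0, 0, 0, -1, 0],
    [0, 0, 0, -1, 0],
    [0, 0, 0, -1, 0],
    [0, 0, 0, -1, 0],
    [0, 0, 0, -1, 0],
    [0, 0, 0, -1, 0],
    [0, 0, 0, -1, 0],
    [0, 0, 0, -1, 0],
    [0, 0, 0, -1, 0],
    [0, 0, 0, -1, 0]
  ]
}}

```text
time: 27.45
tool_pos: [0.4915, 0.3892, 0.013]
tool_rot: [3.141, -0.0, 1.572]
contact_force: [1.4, 0.3, 0.3]
opening: 0.0461
grip_force: 0.0
```

Call:
{"op": "jog_arm", "data": {
  "plan": [
    [0, 0, 0, 0, -1],
    [0, 0, 0, 0, -1],
    [0, 0, 0, 0, -1],
    [0, 0, 0, 0, -1],
    [0, 0, 0, 0, -1],
    [0, 0, 0, 0, -1],
    [0, 0, 0, 0, -1],
    [0, 0, 0, 0, -1],
    [0, 0, 0, 0, -1],
    [0, 0, 0, 0, -1]
  ],
  "squeeze": 15
}}

```text
time: 28.45
tool_pos: [0.4914, 0.3892, 0.013]
tool_rot: [3.141, 0.0, 1.572]
contact_force: [0.3, 0.2, -0.6]
opening: 0.0132
grip_force: 15.0
```

Call:
{"op": "jog_arm", "data": {
  "plan": [
    [0, 0, 0.4, 0, -1],
    [0, 0, 1, 0, -1],
    [0, 0, 1, 0, -1]
  ]
}}

```text
time: 28.75
tool_pos: [0.4948, 0.3914, 0.0997]
tool_rot: [3.131, -0.006, 1.572]
contact_force: [1.0, 0.4, 0.7]
opening: 0.0135
grip_force: 15.0
```

Call:
{"op": "jog_arm", "data": {
  "plan": [
    [0, 0, 0.5, 0, -1],
    [0, 0, 0.5, 0, -1],
    [0, 0, 0.5, 0, -1]
  ]
}}

```text
time: 29.05
tool_pos: [0.4918, 0.3894, 0.1337]
tool_rot: [3.14, -0.001, 1.572]
contact_force: [-0.7, 0.1, -1.3]
opening: 0.0131
grip_force: 15.0
```

Call:
{"op": "jog_arm", "data": {
  "plan": [
    [-0.024, -0.4, 0, 0, -1],
    [-0.024, -0.961, 0, 0, -1],
    [-0.024, -0.961, 0, 0, -1]
  ]
}}

```text
time: 29.35
tool_pos: [0.4884, 0.3079, 0.1311]
tool_rot: [-3.137, 0.004, 1.569]
contact_force: [0.1, 0.0, -0.9]
opening: 0.0133
grip_force: 15.0
```

Call:
{"op": "jog_arm", "data": {
  "plan": [
    [-0.024, -0.961, 0, 0, -1],
    [-0.024, -0.961, 0, 0, -1],
    [-0.024, -0.961, 0, 0, -1]
  ]
}}

```text
time: 29.65
tool_pos: [0.487, 0.2328, 0.1318]
tool_rot: [-3.139, 0.001, 1.569]
contact_force: [-0.3, 0.3, 0.1]
opening: 0.0137
grip_force: 15.0
```

Call:
{"op": "jog_arm", "data": {
  "plan": [
    [-0.024, -0.961, 0, 0, -1],
    [-0.024, -0.961, 0, 0, -1],
    [-0.024, -0.961, 0, 0, -1]
  ]
}}

```text
time: 29.95
tool_pos: [0.4854, 0.1569, 0.1322]
tool_rot: [-3.14, 0.001, 1.57]
contact_force: [-1.1, 0.2, -0.2]
opening: 0.0136
grip_force: 15.0
```

Call:
{"op": "jog_arm", "data": {
  "plan": [
    [-0.024, -0.961, 0, 0, -1],
    [-0.024, -0.961, 0, 0, -1],
    [-0.024, -0.961, 0, 0, -1]
  ]
}}

```text
time: 30.25
tool_pos: [0.4839, 0.0805, 0.1324]
tool_rot: [-3.141, 0.0, 1.57]
contact_force: [-0.7, 0.3, -0.4]
opening: 0.0132
grip_force: 15.0
```

Call:
{"op": "jog_arm", "data": {
  "plan": [
    [-0.024, -0.961, 0, 0, -1],
    [-0.024, -0.961, 0, 0, -1],
    [-0.024, -0.961, 0, 0, -1]
  ]
}}

```text
time: 30.55
tool_pos: [0.4824, 0.0039, 0.1326]
tool_rot: [3.142, -0.0, 1.57]
contact_force: [-0.9, -0.0, 0.2]
opening: 0.0136
grip_force: 15.0
```

Call:
{"op": "jog_arm", "data": {
  "plan": [
    [-0.024, -0.961, 0, 0, -1],
    [-0.024, -0.961, 0, 0, -1],
    [-0.024, -0.961, 0, 0, -1]
  ]
}}

```text
time: 30.85
tool_pos: [0.4808, -0.0728, 0.1327]
tool_rot: [3.141, 0.0, 1.57]
contact_force: [0.0, 0.1, 0.0]
opening: 0.0135
grip_force: 15.0
```

Call:
{"op": "jog_arm", "data": {
  "plan": [
    [-0.024, -0.5, 0, 0, -1],
    [-0.024, -0.961, 0, 0, -1],
    [-0.024, -0.961, 0, 0, -1],
    [-0.024, -0.961, 0, 0, -1],
    [-0.024, -0.961, 0, 0, -1],
    [-0.024, -0.961, 0, 0, -1]
  ]
}}

```text
time: 31.45
tool_pos: [0.4782, -0.1472, 0.1329]
tool_rot: [-3.141, -0.001, 1.574]
contact_force: [-0.2, 0.3, -0.6]
opening: 0.0131
grip_force: 15.0
```

Run:
```python
from h import *
s=snap('scene','scene6');print(readout.observe()['tool_pos'])
cv2.imwrite('pics/crop7.png',cv2.resize(s[100:180,190:270],(400,400),interpolation=cv2.INTER_CUBIC))
```

```text
[ 0.4781875  -0.14746689  0.13296072]
```

View pics/crop7.png

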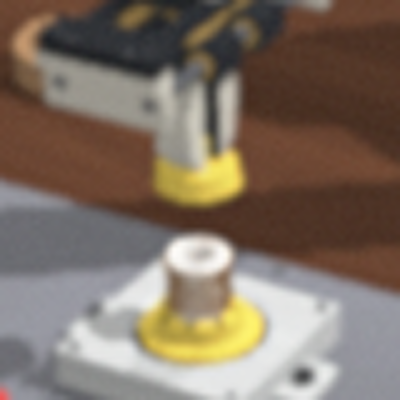

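The disc is held level above the element. I'll descend to just above it, trim xy, then lower.

Call:
{"op": "jog_arm", "data": {
  "plan": [
    [0, -0.02, -0.2, 0, -1],
    [0, -0.02, -0.4, 0, -1],
    [0, -0.02, -0.53, 0, -1],
    [0, -0.02, -0.53, 0, -1],
    [0, -0.02, -0.53, 0, -1],
    [0, -0.02, -0.53, 0, -1],
    [0, -0.02, -0.53, 0, -1],
    [0, -0.02, -0.53, 0, -1]
  ]
}}

```text
time: 32.3
tool_pos: [0.4782, -0.1506, 0.091]
tool_rot: [3.141, 0.0, 1.572]
contact_force: [-0.2, -0.1, -0.5]
opening: 0.0134
grip_force: 15.0
```

Call:
{"op": "jog_arm", "data": {
  "plan": [
    [0, 0.018, 0, 0, -1],
    [0, 0.018, 0, 0, -1],
    [0, 0.018, -0.05, 0, -1],
    [0, 0.018, -0.1, 0, -1],
    [0, 0.018, -0.14, 0, -1],
    [0, 0.018, -0.14, 0, -1],
    [0, 0.018, -0.14, 0, -1]
  ]
}}

```text
time: 33.0
tool_pos: [0.4779, -0.1491, 0.0792]
tool_rot: [-3.141, -0.0, 1.572]
contact_force: [0.5, -1.4, 0.1]
opening: 0.0131
grip_force: 15.0
```

Call:
{"op": "jog_arm", "data": {
  "plan": [
    [0, 0, -0.014, 0, -1],
    [0, 0, -0.014, 0, -1],
    [0, 0, -0.014, 0, -1]
  ]
}}

```text
time: 33.3
tool_pos: [0.478, -0.1491, 0.0783]
tool_rot: [3.141, 0.0, 1.572]
contact_force: [-0.6, 0.2, -0.9]
opening: 0.013
grip_force: 15.0
```

Call:
{"op": "jog_arm", "data": {
  "plan": [
    [0, 0, 0, 0, 0.5],
    [0, 0, 0, 0, 0.5],
    [0, 0, 0, 0, 0.5],
    [0, 0, 0, 0, 0.5],
    [0, 0, 0, 0, 0.5],
    [0, 0, 0, 0, 0.5]
  ]
}}

```text
time: 33.9
tool_pos: [0.478, -0.1491, 0.0783]
tool_rot: [3.141, -0.0, 1.572]
contact_force: [0.0, -0.1, 0.5]
opening: 0.0565
grip_force: 0.0
```

Call:
{"op": "jog_arm", "data": {
  "plan": [
    [0, 0, 0.4, 0, 1],
    [0, 0, 1, 0, 1],
    [0, 0, 1, 0, 1],
    [0, 0, 1, 0, 1]
  ]
}}

```text
time: 34.3
tool_pos: [0.4785, -0.1493, 0.1591]
tool_rot: [3.139, 0.001, 1.572]
contact_force: [-0.0, 1.0, -0.3]
opening: 0.0883
grip_force: 0.0
```

Call:
{"op": "jog_arm", "data": {
  "plan": [
    [0.525, 0.829, 0, 0, 1],
    [0.525, 0.829, 0, 0, 1],
    [0.525, 0.829, 0, 0, 1]
  ]
}}

```text
time: 34.6
tool_pos: [0.5204, -0.0801, 0.1566]
tool_rot: [-3.14, -0.002, 1.575]
contact_force: [0.3, -1.6, 0.3]
opening: 0.0915
grip_force: 0.0
```

Call:
{"op": "jog_arm", "data": {
  "plan": [
    [0.525, 0.829, 0, 0, 1],
    [0.525, 0.829, 0, 0, 1],
    [0.525, 0.829, 0, 0, 1]
  ]
}}

```text
time: 34.9
tool_pos: [0.5623, -0.0143, 0.1566]
tool_rot: [-3.14, -0.001, 1.575]
contact_force: [0.1, 0.2, 0.1]
opening: 0.0915
grip_force: 0.0
```

Call:
{"op": "jog_arm", "data": {
  "plan": [
    [0.525, 0.829, 0, 0, 1],
    [0.525, 0.829, 0, 0, 1],
    [0.525, 0.829, 0, 0, 1]
  ]
}}

```text
time: 35.2
tool_pos: [0.6043, 0.0514, 0.1567]
tool_rot: [-3.14, -0.0, 1.575]
contact_force: [-0.6, -0.0, -0.7]
opening: 0.0918
grip_force: 0.0
```

Call:
{"op": "jog_arm", "data": {
  "plan": [
    [0.525, 0.829, 0, 0, 1],
    [0.525, 0.829, 0, 0, 1],
    [0.525, 0.829, 0, 0, 1],
    [0.525, 0.829, 0, 0, 1],
    [0.525, 0.829, 0, 0, 1],
    [0.525, 0.829, 0, 0, 1],
    [0.525, 0.829, 0, 0, 1]
  ]
}}

```text
time: 35.9
tool_pos: [0.6457, 0.115, 0.1585]
tool_rot: [3.142, 0.0, 1.571]
contact_force: [-0.3, -0.4, -0.1]
opening: 0.0914
grip_force: 0.0
```

Run:
```python
from h import *
t=snap('top','top7');s=snap('scene','scene7');print(readout.observe()['tool_pos'])
a=cv2.resize(t[200:280,288:368],(400,400),interpolation=cv2.INTER_CUBIC)
cv2.imwrite('pics/crop8.png',np.hstack([a,cv2.resize(s[110:190,190:270],(400,400),interpolation=cv2.INTER_CUBIC)]))
locate(s,'scene','cover',(288,221),24)
```

```text
[0.64588449 0.11548509 0.15849207]
scene cover pix [286.8 221. ] area 900.0 958.0 xy [0.6468 0.1165]
```

View pics/crop8.png

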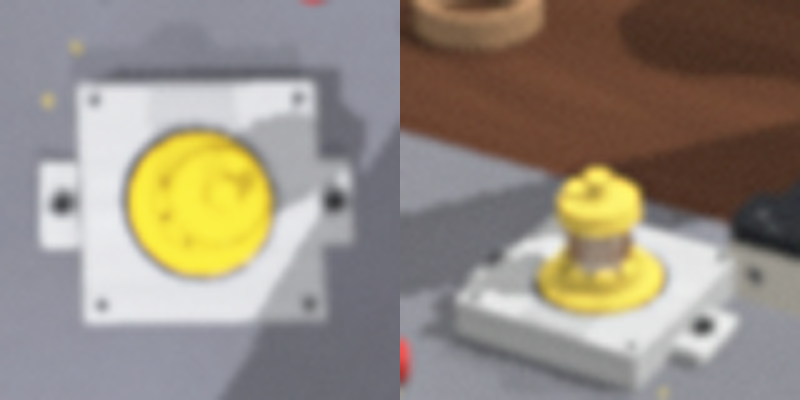

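Disc is seated level on the element. Next I grip the cover by its spigot.

Call:
{"op": "jog_arm", "data": {
  "plan": [
    [0.006, 0.005, -0.5, 0, 0.5],
    [0.006, 0.005, -0.8, 0, 0.3],
    [0.006, 0.005, -1, 0, 0],
    [0.006, 0.005, -1, 0, 0],
    [0.006, 0.005, -1, 0, 0],
    [0.006, 0.005, -1, 0, 0]
  ]
}}

```text
time: 36.6
tool_pos: [0.6474, 0.1166, 0.0798]
tool_rot: [3.139, -0.0, 1.572]
contact_force: [0.5, 0.8, 0.9]
opening: 0.0489
grip_force: 0.0
```

Call:
{"op": "jog_arm", "data": {
  "plan": [
    [0, 0, -0.03, 0, 0],
    [0, 0, -0.03, 0, -0.3],
    [0, 0, -0.03, 0, -0.5],
    [0, 0, -0.03, 0, -0.55],
    [0, 0, -0.03, 0, -1],
    [0, 0, -0.03, 0, -1],
    [0, 0, -0.03, 0, -1],
    [0, 0, -0.03, 0, -1],
    [0, 0, -0.03, 0, -1],
    [0, 0, -0.03, 0, -1]
  ],
  "squeeze": 4
}}

```text
time: 37.6
tool_pos: [0.6466, 0.1166, 0.076]
tool_rot: [3.141, -0.0, 1.572]
contact_force: [-0.1, -0.3, 1.0]
opening: 0.0176
grip_force: 4.0
```

Call:
{"op": "jog_arm", "data": {
  "plan": [
    [0, 0, 0, 0, -0.1],
    [0, 0, 0, 0, -0.1],
    [0, 0, 0, 0, -0.1]
  ]
}}

```text
time: 37.9
tool_pos: [0.6464, 0.1166, 0.0757]
tool_rot: [-3.141, 0.0, 1.572]
contact_force: [0.2, -1.1, -0.8]
opening: 0.0374
grip_force: 0.0
```

Call:
{"op": "jog_arm", "data": {
  "plan": [
    [0, 0, 0, 1, -0.1],
    [0, 0, 0, 1, -0.1],
    [0, 0, 0, 1, -0.1],
    [0, 0, 0, 1, -0.1],
    [0, 0, 0, 1, -0.1],
    [0, 0, 0, 1, -0.1],
    [0, 0, 0, 1, -0.1],
    [0, 0, 0, 1, -0.1],
    [0, 0, 0, 1, -0.1],
    [0, 0, 0, 1, -0.1],
    [0, 0, 0, 1, -0.1],
    [0, 0, 0, 1, -0.1]
  ]
}}

```text
time: 39.1
tool_pos: [0.6464, 0.1166, 0.0758]
tool_rot: [3.142, -0.0, -3.14]
contact_force: [0.2, 0.6, -0.4]
opening: 0.0411
grip_force: 0.0
```

Call:
{"op": "jog_arm", "data": {
  "plan": [
    [0, 0, 0, 0, -0.4],
    [0, 0, 0, 0, -0.55],
    [0, 0, 0, 0, -1],
    [0, 0, 0, 0, -1],
    [0, 0, 0, 0, -1],
    [0, 0, 0, 0, -1],
    [0, 0, 0, 0, -1],
    [0, 0, 0, 0, -1]
  ],
  "squeeze": 20
}}

```text
time: 39.9
tool_pos: [0.6465, 0.1166, 0.0758]
tool_rot: [3.141, -0.0, -3.14]
contact_force: [-1.1, -0.7, 0.3]
opening: 0.0173
grip_force: 20.0
```

Call:
{"op": "jog_arm", "data": {
  "plan": [
    [0, 0, 0.3, 0, -1],
    [0, 0, 0.8, 0, -1],
    [0, 0, 0.8, 0, -1]
  ]
}}

```text
time: 40.2
tool_pos: [0.6495, 0.1168, 0.1458]
tool_rot: [3.141, 0.01, -3.14]
contact_force: [1.2, -0.8, -0.2]
opening: 0.0171
grip_force: 20.0
```

Call:
{"op": "jog_arm", "data": {
  "plan": [
    [0, 0, 0.5, 0, -1],
    [0, 0, 0.8, 0, -1],
    [0, 0, 0.8, 0, -1],
    [0, 0, 0.8, 0, -1]
  ]
}}

```text
time: 40.6
tool_pos: [0.6463, 0.1166, 0.2033]
tool_rot: [3.141, -0.0, -3.14]
contact_force: [-0.0, -0.7, -1.2]
opening: 0.017
grip_force: 20.0
```

Call:
{"op": "jog_arm", "data": {
  "plan": [
    [-0.25, -0.4, 0, 0, -1],
    [-0.527, -0.83, 0, 0, -1],
    [-0.527, -0.83, 0, 0, -1]
  ]
}}

```text
time: 40.9
tool_pos: [0.6012, 0.0469, 0.2015]
tool_rot: [-3.14, -0.006, 3.14]
contact_force: [-0.5, -0.3, -0.8]
opening: 0.0174
grip_force: 20.0
```

Call:
{"op": "jog_arm", "data": {
  "plan": [
    [-0.527, -0.83, 0, 0, -1],
    [-0.527, -0.83, 0, 0, -1],
    [-0.527, -0.83, 0, 0, -1]
  ]
}}

```text
time: 41.2
tool_pos: [0.5602, -0.0184, 0.2024]
tool_rot: [-3.142, -0.004, 3.14]
contact_force: [0.1, 1.3, -0.3]
opening: 0.0175
grip_force: 20.0
```

Call:
{"op": "jog_arm", "data": {
  "plan": [
    [-0.527, -0.83, 0, 0, -1],
    [-0.527, -0.83, 0, 0, -1],
    [-0.527, -0.83, 0, 0, -1]
  ]
}}

```text
time: 41.5
tool_pos: [0.5188, -0.0841, 0.2028]
tool_rot: [3.141, -0.002, 3.14]
contact_force: [-0.1, -0.2, -1.0]
opening: 0.0172
grip_force: 20.0
```

Call:
{"op": "jog_arm", "data": {
  "plan": [
    [-0.25, -0.4, 0, 0, -1],
    [-0.4, -0.7, 0, 0, -1],
    [-0.527, -0.83, 0, 0, -1],
    [-0.527, -0.83, 0, 0, -1],
    [-0.527, -0.83, 0, 0, -1],
    [-0.527, -0.83, 0, 0, -1],
    [-0.527, -0.83, 0, 0, -1]
  ]
}}

```text
time: 42.2
tool_pos: [0.4784, -0.1481, 0.2038]
tool_rot: [3.141, 0.0, -3.139]
contact_force: [-0.2, -0.1, -1.4]
opening: 0.0173
grip_force: 20.0
```

Run:
```python
from h import *
s=snap('scene','scene8');print(readout.observe()['tool_pos'])
cv2.imwrite('pics/crop9.png',cv2.resize(s[80:180,180:280],(500,500),interpolation=cv2.INTER_CUBIC))
```

```text
[ 0.47827408 -0.14824003  0.20379446]
```

View pics/crop9.png

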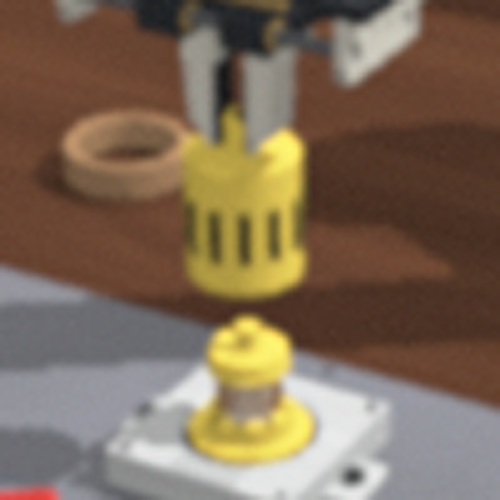

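The cover hangs upright, concentric with the stack. I'll lower it in stages.

Call:
{"op": "jog_arm", "data": {
  "plan": [
    [-0.002, -0.011, -0.2, 0, -1],
    [-0.002, -0.011, -0.36, 0, -1],
    [-0.002, -0.011, -0.36, 0, -1],
    [-0.002, -0.011, -0.36, 0, -1],
    [-0.002, -0.011, -0.36, 0, -1],
    [-0.002, -0.011, -0.36, 0, -1]
  ]
}}

```text
time: 42.85
tool_pos: [0.4781, -0.15, 0.1758]
tool_rot: [-3.141, 0.001, -3.14]
contact_force: [0.2, 0.4, -0.7]
opening: 0.017
grip_force: 20.0
```

Call:
{"op": "jog_arm", "data": {
  "plan": [
    [0, 0, 0, 0, -1],
    [0, 0, 0, 0, -1],
    [0, 0, 0, 0, -1]
  ]
}}

```text
time: 43.15
tool_pos: [0.4777, -0.15, 0.1752]
tool_rot: [-3.142, 0.0, -3.14]
contact_force: [-0.5, 0.3, -1.4]
opening: 0.0169
grip_force: 20.0
```

Call:
{"op": "jog_arm", "data": {
  "plan": [
    [0.004, 0.011, -0.1, 0, -1],
    [0.004, 0.011, -0.2, 0, -1],
    [0.004, 0.011, -0.3, 0, -1],
    [0.004, 0.011, -0.4, 0, -1],
    [0.004, 0.011, -0.5, 0, -1],
    [0.004, 0.011, -0.6, 0, -1],
    [0.004, 0.011, -0.6, 0, -1],
    [0.004, 0.011, -0.6, 0, -1]
  ]
}}

```text
time: 43.95
tool_pos: [0.478, -0.149, 0.1269]
tool_rot: [3.141, -0.0, -3.14]
contact_force: [-0.7, 0.2, -0.4]
opening: 0.0172
grip_force: 20.0
```

Call:
{"op": "jog_arm", "data": {
  "plan": [
    [0, 0, -0.08, 0, -1],
    [0, 0, -0.16, 0, -1],
    [0, 0, -0.24, 0, -1],
    [0, 0, -0.28, 0, -1],
    [0, 0, -0.28, 0, -1],
    [0, 0, -0.28, 0, -1]
  ]
}}

```text
time: 44.55
tool_pos: [0.4781, -0.1491, 0.1046]
tool_rot: [3.141, -0.0, -3.14]
contact_force: [0.0, 0.3, -1.5]
opening: 0.0175
grip_force: 20.0
```

Call:
{"op": "jog_arm", "data": {
  "plan": [
    [0, 0, -0.02, 0, -1],
    [0, 0, -0.042, 0, -1],
    [0, 0, -0.042, 0, -1],
    [0, 0, -0.042, 0, -1]
  ]
}}

```text
time: 44.95
tool_pos: [0.478, -0.149, 0.1013]
tool_rot: [3.142, -0.0, -3.14]
contact_force: [-0.4, 0.2, -0.8]
opening: 0.0169
grip_force: 20.0
```

Call:
{"op": "jog_arm", "data": {
  "plan": [
    [0, 0, -0.006, 0, -1],
    [0, 0, -0.006, 0, -1],
    [0, 0, -0.006, 0, -1]
  ]
}}

```text
time: 45.25
tool_pos: [0.478, -0.149, 0.1008]
tool_rot: [3.142, 0.0, -3.14]
contact_force: [0.6, 0.0, -1.1]
opening: 0.017
grip_force: 20.0
```

Call:
{"op": "jog_arm", "data": {
  "plan": [
    [0, 0, 0, 0, 0.5],
    [0, 0, 0, 0, 0.5],
    [0, 0, 0, 0, 0.5],
    [0, 0, 0, 0, 0.5],
    [0, 0, 0, 0, 0.5],
    [0, 0, 0, 0, 0.5]
  ]
}}

```text
time: 45.85
tool_pos: [0.478, -0.149, 0.1008]
tool_rot: [3.142, -0.0, -3.14]
contact_force: [-0.4, 0.2, 0.9]
opening: 0.0605
grip_force: 0.0
```

Call:
{"op": "jog_arm", "data": {
  "plan": [
    [0, 0, 0.4, 0, 0.5],
    [0, 0, 1, 0, 0.5],
    [0, 0, 1, 0, 0.5],
    [0, 0, 1, 0, 0.5]
  ]
}}

```text
time: 46.25
tool_pos: [0.4784, -0.1492, 0.1817]
tool_rot: [-3.141, 0.002, -3.14]
contact_force: [-0.5, 0.7, 0.5]
opening: 0.0689
grip_force: 0.0
```

Call:
{"op": "jog_arm", "data": {
  "plan": [
    [0, 1, 0.2, 0, 0.5],
    [0, 1, 0.2, 0, 0.5],
    [0, 1, 0.2, 0, 0.5]
  ]
}}

```text
time: 46.55
tool_pos: [0.4772, -0.066, 0.1961]
tool_rot: [3.14, -0.002, -3.137]
contact_force: [-0.6, 0.1, -1.0]
opening: 0.0691
grip_force: 0.0
```

Call:
{"op": "jog_arm", "data": {
  "plan": [
    [0, 1, 0, 0, 0.5],
    [0, 1, 0, 0, 0.5],
    [0, 1, 0, 0, 0.5],
    [0, 1, 0, 0, 0.5],
    [0, 1, 0, 0, 0.5],
    [0, 1, 0, 0, 0.5]
  ]
}}

```text
time: 47.15
tool_pos: [0.478, 0.0098, 0.1964]
tool_rot: [-3.142, -0.001, -3.142]
contact_force: [0.5, 0.8, -0.5]
opening: 0.0688
grip_force: 0.0
```

Run:
```python
from h import *
t=snap('top','top9');s=snap('scene','scene9');o=readout.observe();print(o['time'],o['tool_pos'])
locate(s,'scene','cover',(228,143),26,.025)
cv2.imwrite('pics/crop10.png',np.hstack([cv2.resize(t[190:290,278:378],(400,400),interpolation=cv2.INTER_CUBIC),cv2.resize(s[100:200,180:280],(400,400),interpolation=cv2.INTER_CUBIC)]))
```

```text
47.25 [0.47802491 0.0100546  0.19663679]
scene cover pix [229.4 152.2] area 724.0 705.0 xy [ 0.473  -0.1512]
```

View pics/crop10.png

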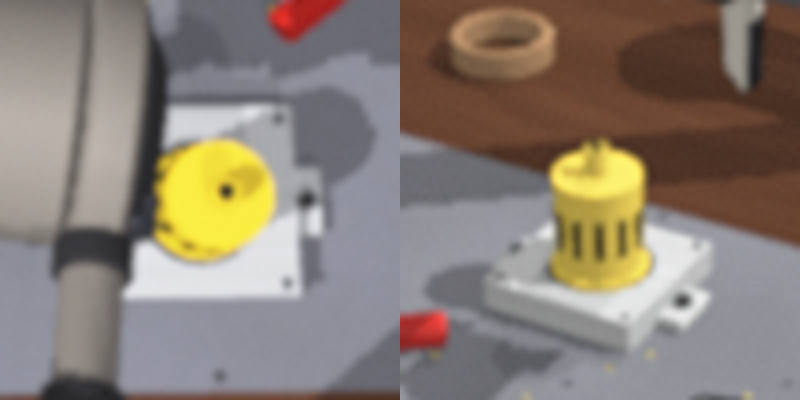

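The cover is upright on the flange, with an even yellow rim showing round its foot. The arm is clear.

```bash
python3 -c "
from cell import ticket
print(ticket.hand_in())"
```

```text
the job is handed in; nothing more can be done
None
```

I stacked the base, element, end disc and cover in the wide nest, each let go at its seated height, and handed the job in at about 47 s. The last pictures show the cover upright on the flange, but `hand_in()` returned no verdict.

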